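Make up a battery tray on a board drawn from under a stack

ROBOT

A 6-joint arm with a two-finger parallel gripper is mounted at the origin on the work surface. World frame = base frame: x ahead of the robot, y to its left, z up, the work surface at z = 0. Lengths are in m, angles in rad, forces in N, time in s.
With the tool pointing down it reaches from about 0.35 to 0.775 m from the base axis. Payload 7.3 kg.
Tool frame: the origin (TCP) lies between the finger pads; the fingertips stand 11 mm ahead of it and the grasp point (between the pads) lies 8 mm behind it; z points along the fingers, y is the line along which they close (so a half turn about z gives the same grasp; the last joint's range is limited). The gripper opens to 92 mm and grips with 3 to 60 N. Pads are 19 mm wide; open, the fingers measure 130 mm over their backs; the gripper's body (75 mm by 190 mm) begins 47 mm behind the grasp point.
Start: joints at [-1.308, 0.342, 1.524, -0, 1.275, -0.146], TCP at [0.209, -0.482, 0.238] pointing down, gripper open.
Joint ranges: [-2.53, 2.53], [-0.77, 2.02], [0.04, 2.7], [-1, 4.14], [0.28, 2.66], [-3.11, 3.11]. Speed limits (rad/s): [2.57, 2.57, 3.14, 3.14, 3.14, 3.14].

INTERFACE

Orientations are given as a unit quaternion [x, y, z, w].
In Python, from workcell import * gives the robot as it stands.
- The arm moves only by the shell command python3 -m handwheel 'ROWS' [FORCE]. ROWS is JSON, a list of rows, each an object of numbers: "fingers": the finger opening in cm, from 0 to 9.18; "x", "y", "z": the shift along the tool's x, y, z in cm; "roll": the turn about the tool's z in degrees. In form: [{"fingers": .., "x": .., "y": .., "z": .., "roll": ..}, ...]. A call has 1 to 12 rows; each row is the pose to reach, as a shift and turn from the pose commanded when the call began, along the tool's axes at that moment; what a row does not reach only later rows make up. A row lasts 1/8 s, in which the tool goes at most 62.5 mm and 10.7 degrees, less where a joint would pass 70% of its speed; a pose out of reach is approached as far as the arm can. A call with a gripper value outside its range is refused whole. The fingers move at their own pace and stop on an object; FORCE is the grip in N (left out, the last holds). Time passes only in rows, so rows that repeat a pose let the fingers close. It gives the time, the measured TCP pose, the force, the opening and the grip force at its end, in the units of the state.
- get_state(): the state, without advancing time (a new reading comes with each control period).
- snapshot(name): name is "side" or "top" or "wrist"; returns the picture (480x640x3 uint8, red, green, blue); there is no depth.
- calibration(name): a dict with "mtx" (3x3 intrinsics, pixels), "pose" (4x4, takes a point from camera to world coordinates); the wrist camera has in their place "T_tool_cam" (4x4, takes a point from camera to tool coordinates, whose origin is the TCP and whose axes are the flange's). Camera axes: x right, y up, looking along -z (the intrinsics and any distortion apply to the point x, -y, -z); pixel columns grow to the right and rows downward; lengths in m; the calibration is good to about 2 mm. A picture is of the moment at which its call begins: read the wrist's pose just before it. calibration takes no time and is no camera call.
- job_done(): hands the job in; it is judged then, once.
The state is a dict: "time_s": time; "qpos": joint angles; "joint_velocities": joint speeds; "joint_efforts": joint torques, N m; "tool_pos": TCP position; "orientation": TCP orientation; "ft_force": force on the tool from outside, world axes, zero at the start; "ft_torque": the same for the moment, N m; "grip_width": finger opening in m; "grasp_force": force on a finger pad.
Only numpy, scipy, OpenCV 4.12 (cv2) and the standard library are available. Lean on these libraries where they do the work, as an engineer would, in place of code of your own. Each camera call takes 0.05 s, during which the arm holds its last target. There are 200 camera calls.

TASK

Make up the battery tray: move the tester and the fuse block that were left in it onto the rubber mat, draw the plywood board by its batten out from under the stack of three cases, so that the stack stays standing in its rack without being lifted or toppled, and lay the board flat in the bottom of the tray. Then pack every battery pack on the bench side by side into the tray, upright and flat on the board, leaving the small wire reel where it stands.

Things in the scene. Friction and masses are not known exactly. Their poses are not given: they have to be found in the camera images.
- rack: Low wooden rack fixed to the bench, which is its floor; open above and behind. Origin on the bench under the middle of the stack. Side cheeks 44 mm high, inner faces at y = +-108 mm. Front cross rail from x = -57 to -45 mm, 14 to 38 mm above the bench: the board passes under it and it holds the stack back when the board is drawn towards -x of the rack. Its x is within 0.2 rad of world x.
- board: Plywood, loose, 150 (x) x 200 (y) x 8 mm, 0.3 kg; origin: centre of underside. Upright batten on its -x edge: x = -75 to -57 mm, 120 mm long (y), top 50 mm above underside; grip from above, closing along x. Starts under rail and stack, origin at rack x = -31 mm, axes as the rack's, 32 mm free between batten and rail; clear of both at rack x below -135 mm. The stack then has sunk 8 mm to the bench.
- case_low: Lowest of the three flat cases stacked on the board: grey, 86 (x) x 186 (y) x 24 mm, about 0.36 kg, loose. Origin: centre of its underside.
- case_mid: Middle case: black, 84 x 176 x 22 mm, about 0.30 kg, loose. Origin: centre of its underside.
- case_top: Top case: blue, 80 x 160 x 20 mm, about 0.26 kg, loose; at the start its top is 74 mm above the bench. Origin: centre of its underside.
- tray: Dark steel battery tray fixed to the bench: low open box, inside 160 (x) x 210 (y) mm, walls and floor 6 mm, rim 26 mm above the bench. Origin on the bench under its centre. The board fits in with 5 mm to spare all round, batten at either x end; about 130 mm of x is left beside the batten, where four packs fit only in a row along y, their 110 mm sides along x, with 16 mm to spare in all.
- tester: Grey hand-held battery tester 46 (x) x 120 (y) x 36 mm, about 0.22 kg, lying in the tray at the start, its top 16 mm above the rim; grip it there across its 46 mm width. Origin: centre of its underside.
- fuse_block: White plastic fuse block 40 (x) x 96 (y) x 34 mm with four black fuses on top, about 0.16 kg, lying in the tray at the start, beside the tester, its top 14 mm above the rim. Origin: centre of its underside.
- mat: Thin black rubber mat fixed on the bench, 130 (x) x 180 (y) x 4 mm. Origin under its centre, on the bench. Tester and fuse block fit side by side on it, their long sides along its x.
- reel: Bystander: small blue wire reel standing on its flange, 72 mm across, 40 mm high. Origin: centre of its underside.
- pack_a: Battery pack, grey with blue top, about 0.5 kg; may be absent. 110 (x) x 42 (y) x 50 mm high, standing on the bench; origin: centre of its underside. A black grab rib crosses the middle of its top: 18 mm thick in x, 36 mm long in y, 32 mm high (top 82 mm above the underside). Grip the rib from above, closing along x: the fingers then stay over the pack.
- pack_b: Battery pack, grey with blue top, about 0.56 kg; may be absent. 110 (x) x 46 (y) x 58 mm high, standing on the bench; origin: centre of its underside. A black grab rib crosses the middle of its top: 18 mm thick in x, 40 mm long in y, 32 mm high (top 90 mm above the underside). Grip the rib from above, closing along x: the fingers then stay over the pack.
- pack_c: Battery pack, grey with blue top, about 0.6 kg; may be absent. 110 (x) x 50 (y) x 54 mm high, standing on the bench; origin: centre of its underside. A black grab rib crosses the middle of its top: 18 mm thick in x, 44 mm long in y, 32 mm high (top 86 mm above the underside). Grip the rib from above, closing along x: the fingers then stay over the pack.
- pack_d: Battery pack, grey with blue top, about 0.62 kg; may be absent. 110 (x) x 56 (y) x 48 mm high, standing on the bench; origin: centre of its underside. A black grab rib crosses the middle of its top: 18 mm thick in x, 50 mm long in y, 32 mm high (top 80 mm above the underside). Grip the rib from above, closing along x: the fingers then stay over the pack.
Not all that is in view belongs to the job. Leave any green look-alike of the pack_c alone. Leave any green look-alike of the pack_a alone.

How it is judged:
By the outcome, as a careful person would: the job done as asked, in the order asked, and still so for the second after the job is handed in, with the robot touching nothing.
Of pack_a, pack_b, pack_c, pack_d only 3 to 4 are there at a start; the rules pass over those that are not, and their reading is None.
At some moment in a run one of pack_a, pack_b, pack_c, pack_d, tester, fuse_block may be knocked a few centimetres aside while the robot is not near it.
It also fails if it takes over 210 s, if anything falls off the work surface, if the arm or the gripper's body presses on something with over 40 N, if the wrist force passes 120 N, or if a joint passes its speed limit or range.

## Working session

There is one attempt and no reset: what is moved stays moved. The work goes in short steps, Python scripts to look and compute and a shell command to move; the robot and the scene stay as the last step left them, time stands still between calls to the robot, and variables do not carry over. Pictures are saved under pics/ and viewed, at most 14 in all, crops included, and the job is handed in when it is done.

```bash
mkdir -p pics; ls; python3 - <<'E'
from workcell import *
import cv2,numpy as np
s=get_state(); print(s['time_s'],s['tool_pos'],s['orientation'],s['ft_force'],s['grip_width'])
for n in ['top','side','wrist']:
    c=calibration(n); print(n,{k:np.round(v,4).tolist() if not isinstance(v,(str,int)) else v for k,v in c.items()})
    if n!='wrist': cv2.imwrite(f'pics/{n}0.png',snapshot(n)[:,:,::-1])
E
```

```text
pics
0.0 [ 0.20861121 -0.48135743  0.23705018] [ 9.79181732e-01  2.02984159e-01 -3.80226363e-05 -7.51987016e-04] [-0.10288212  0.01563391  0.16549962] 0.09176101445662725
top {'mtx': [[435.0113, 0.0, 327.191], [0.0, 435.0113, 238.3586], [0.0, 0.0, 1.0]], 'pose': [[0.0062, 0.9837, -0.1797, 0.3246], [-0.9999, 0.0047, -0.0093, 0.0389], [-0.0083, 0.1797, 0.9837, 1.056], [0.0, 0.0, 0.0, 1.0]]}
side {'mtx': [[580.5373, 0.0, 318.9416], [0.0, 580.5373, 231.9932], [0.0, 0.0, 1.0]], 'pose': [[0.9976, 0.0583, -0.0386, 0.4137], [-0.066, 0.602, -0.7957, -1.1], [-0.0231, 0.7963, 0.6044, 0.9436], [0.0, 0.0, 0.0, 1.0]]}
wrist {'mtx': [[396.6997, 0.0, 324.9001], [0.0, 396.6997, 247.3184], [0.0, 0.0, 1.0]], 'T_tool_cam': [[0.0007, 0.9665, 0.2568, 0.0675], [1.0, -0.0006, -0.0005, -0.0004], [-0.0004, 0.2568, -0.9665, -0.1477], [0.0, 0.0, 0.0, 1.0]]}
```

View pics/top0.png

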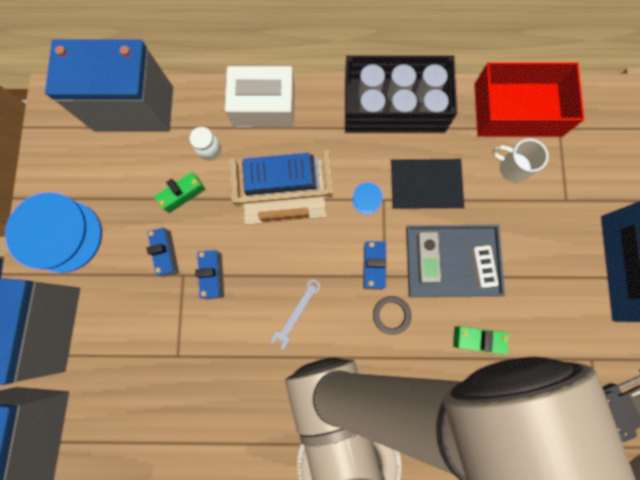

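View pics/side0.png

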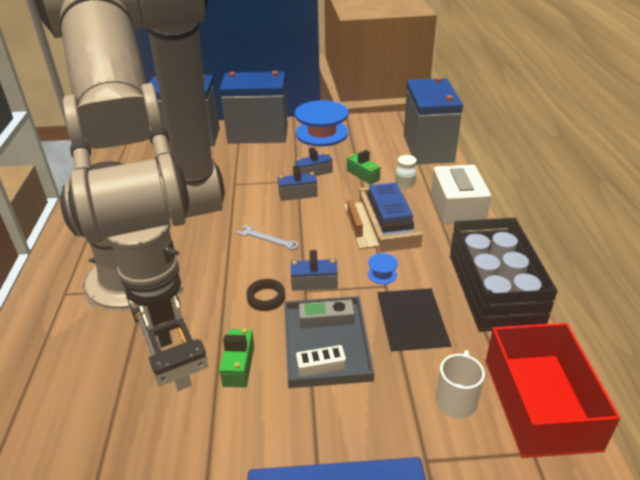

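Top view: the tray is at (455,261), with the tester at (430,257) and the fuse block at (486,266) in it. The mat is at (427,183), and the rack with stack is at (280,178) with its batten at (283,214). The packs are at (161,252), (208,275) and (375,265), and the reel is at (367,198).

Look-alikes:
- **Tester or fuse block:** the white box with a grey panel at (260,95), outside the tray.
- **Packs:** green ones at (180,192) and (482,340), and big blue-topped batteries at the edges.
- **Mat:** the black crate at (400,93).
- **Reel:** the big blue reel at (50,232).

I choose by the description.

```bash
cat > h.py <<'E'
from workcell import *
import cv2,numpy as np
from scipy.spatial.transform import Rotation as R
def grab(n,save=None):
    """image, mtx, camera-to-world"""
    s=get_state(); im=snapshot(n); c=calibration(n)
    if n=='wrist':
        T=np.eye(4); T[:3,:3]=R.from_quat(s['orientation']).as_matrix(); T[:3,3]=s['tool_pos']; P=T@c['T_tool_cam']
    else: P=np.array(c['pose'])
    if save: cv2.imwrite(f'pics/{save}.png',im[:,:,::-1])
    return im,np.array(c['mtx']),P
def ray(cam,uv,z):
    _,K,P=cam; uv=np.atleast_2d(uv).astype(float)
    d=np.c_[(uv[:,0]-K[0,2])/K[0,0],-(uv[:,1]-K[1,2])/K[1,1],-np.ones(len(uv))]@P[:3,:3].T
    t=(z-P[2,3])/d[:,2]; return (P[:3,3]+d*t[:,None])[:,:2]
def proj(cam,p):
    _,K,P=cam; q=(np.atleast_2d(p)-P[:3,3])@P[:3,:3]; return np.c_[K[0,2]-K[0,0]*q[:,0]/q[:,2],K[1,2]+K[1,1]*q[:,1]/q[:,2]]
def mask(cam,lo,hi,roi=None,close=0):
    h=cv2.cvtColor(cam[0],cv2.COLOR_RGB2HSV); m=cv2.inRange(h,np.array(lo),np.array(hi))
    if roi: z=np.zeros_like(m); a,b,c,d=roi; z[b:d,a:c]=m[b:d,a:c]; m=z
    if close: m=cv2.morphologyEx(m,cv2.MORPH_CLOSE,np.ones((close,close)))
    return m
def rects(cam,m,z,amin=60):
    """(centre xy, long mm, short mm, angle of long side deg, pixel) of each blob cast on height z"""
    o=[]
    for c in cv2.findContours(m,cv2.RETR_EXTERNAL,cv2.CHAIN_APPROX_NONE)[0]:
        if cv2.contourArea(c)<amin: continue
        w=ray(cam,c[:,0],z).astype(np.float32); (ctr,(a,b),_)=cv2.minAreaRect(w)
        bx=cv2.boxPoints(cv2.minAreaRect(w)); e=[bx[1]-bx[0],bx[2]-bx[1]]; e=max(e,key=np.linalg.norm)
        o.append((np.round(ctr,4).tolist(),round(max(a,b)*1e3,1),round(min(a,b)*1e3,1),round(float((np.degrees(np.arctan2(e[1],e[0]))+90)%180-90),1),c[:,0].mean(0).round().astype(int).tolist()))
    return o
def pr(l,o):
    print(l); [print('  ',*x) for x in o]
def go(target,yaw=None,tz=None):
    """shift (cm) in tool axes and roll (deg) from now to world target; yaw = world angle of the closing line (tool y)"""
    s=get_state(); M=R.from_quat(s['orientation']).as_matrix(); d=M.T@(np.array(target)-s['tool_pos'])*100
    cur=np.degrees(np.arctan2(M[1,1],M[0,1])); r=None if yaw is None else -((yaw-cur+90)%180-90)
    print('shift cm',d.round(2),'roll',None if r is None else round(r,1),'closing yaw',round(cur,1),'q6',round(np.degrees(s['qpos'][5]),0))
E
python3 - <<'E'
from h import *
c=grab('top')
for u,v in [(455,261),(450,232),(411,230),(430,257),(475,270),(486,270),(427,183),(283,214),(300,217),(237,180),(208,285),(375,255)]: print((u,v),cv2.cvtColor(c[0],cv2.COLOR_RGB2HSV)[v,u])
pr('mat',rects(c,mask(c,(0,0,0),(180,255,40),(385,150,470,215),3),.004))
pr('blue tops @.053',rects(c,mask(c,(105,120,60),(120,255,255),(140,220,395,305),5),.053))
pr('tray',rects(c,mask(c,(90,30,20),(120,140,90),(395,215,515,305),9),.026))
pr('white',rects(c,mask(c,(0,0,170),(180,40,255),(460,235,505,295),7),.04))
pr('tester',rects(c,mask(c,(0,0,95),(90,120,200),(412,228,450,292),5),.042))
pr('batten',rects(c,mask(c,(3,120,60),(14,255,190),(235,195,330,225),3),.05))
pr('reel',rects(c,mask(c,(100,120,60),(120,255,255),(350,178,388,218),3),.04))
E
```

```text
(455, 261) [105  39 117]
(450, 232) [104  38 114]
(411, 230) [102  39 111]
(430, 257) [ 42  36 193]
(475, 270) [ 16  38 115]
(486, 270) [12 30 86]
(427, 183) [103  40  57]
(283, 214) [ 15 142 174]
(300, 217) [ 13 150 112]
(237, 180) [ 18 127 144]
(208, 285) [107 187 173]
(375, 255) [107 187 175]
mat
blue tops @.053
   [0.423, 0.3228] 107.1 44.7 6.1 [209, 274]
   [0.4473, -0.0614] 105.4 48.4 -0.5 [374, 263]
   [0.4754, 0.4384] 106.1 39.8 14.7 [161, 252]
tray
   [0.4973, -0.2861] 149.1 89.7 -89.7 [477, 235]
white
   [0.4464, -0.3226] 98.1 41.8 7.1 [486, 266]
tester
   [0.4672, -0.1918] 123.4 49.0 0.9 [429, 257]
batten
   [0.5632, 0.1507] 107.1 19.8 -83.6 [286, 216]
reel
   [0.6111, -0.047] 72.4 67.8 0.2 [367, 198]
```

```bash
python3 - <<'E'
from h import *
go([.49,-.27,.30],90)
E
```

```text
shift cm [34.23 -8.23 -6.26] roll 23.4 closing yaw -66.6 q6 -8.0
```

```bash
python3 -m handwheel '[{"z":-6.3},{"x":34.2,"y":-8.2,"z":-6.3,"roll":23.4},{"x":34.2,"y":-8.2,"z":-6.3,"roll":23.4},{"x":34.2,"y":-8.2,"z":-6.3,"roll":23.4},{"x":34.2,"y":-8.2,"z":-6.3,"roll":23.4},{"x":34.2,"y":-8.2,"z":-6.3,"roll":23.4},{"x":34.2,"y":-8.2,"z":-6.3,"roll":23.4},{"x":34.2,"y":-8.2,"z":-6.3,"roll":23.4},{"x":34.2,"y":-8.2,"z":-6.3,"roll":23.4}]'
python3 - <<'E'
from h import *
grab('wrist','w1'); c=grab('side','s1'); s=get_state(); print(s['tool_pos'],s['joint_velocities'].round(2) if hasattr(s['joint_velocities'],'round') else s['joint_velocities'])
E
```

```text
[ 0.20867011 -0.48156913  0.23740614] [ 0. -0. -0. -0.  0.  0.]validation failed for argument at $[0]...
```

View pics/w1.png

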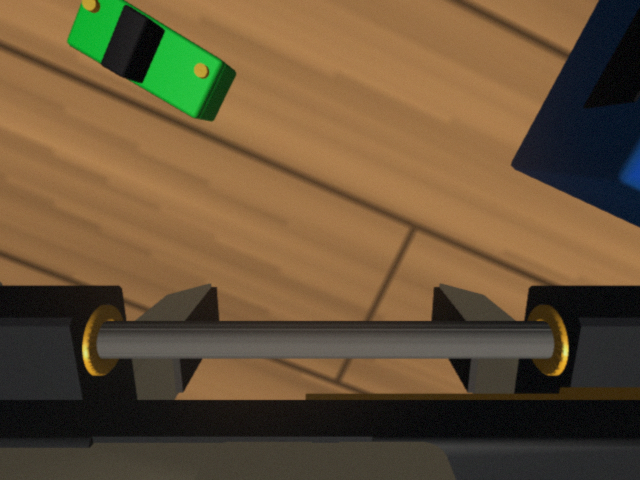

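The move was refused because every row needs all its keys. The wrist view shows a green look-alike at (150,50); the gripper fills the lower half, so the target must lie ahead in tool +x.

```bash
python3 -m handwheel '[{"fingers":9,"x":0,"y":0,"z":-6.3,"roll":0},{"fingers":9,"x":24.1,"y":-12.6,"z":-6.3,"roll":23.4},{"fingers":9,"x":24.1,"y":-12.6,"z":-6.3,"roll":23.4},{"fingers":9,"x":24.1,"y":-12.6,"z":-6.3,"roll":23.4},{"fingers":9,"x":24.1,"y":-12.6,"z":-6.3,"roll":23.4},{"fingers":9,"x":24.1,"y":-12.6,"z":-6.3,"roll":23.4},{"fingers":9,"x":24.1,"y":-12.6,"z":-6.3,"roll":23.4},{"fingers":9,"x":24.1,"y":-12.6,"z":-6.3,"roll":23.4},{"fingers":9,"x":24.1,"y":-12.6,"z":-6.3,"roll":23.4}]'
python3 - <<'E'
from h import *
grab('wrist','w2'); c=grab('side','s2'); s=get_state(); print(s['tool_pos'],np.round(s['joint_velocities'],2))
E
```

```text
time_s: 1.38
tool_pos: [0.3791, -0.2713, 0.3006]
orientation: [1.0, -0.001, -0.0, 0.0]
ft_force: [-0.5, -0.5, 0.1]
grip_width: 0.0898
grasp_force: 0.0
[ 0.37918636 -0.27117665  0.3006368 ] [ 0. -0. -0.  0.  0.  0.]
```

View pics/w2.png

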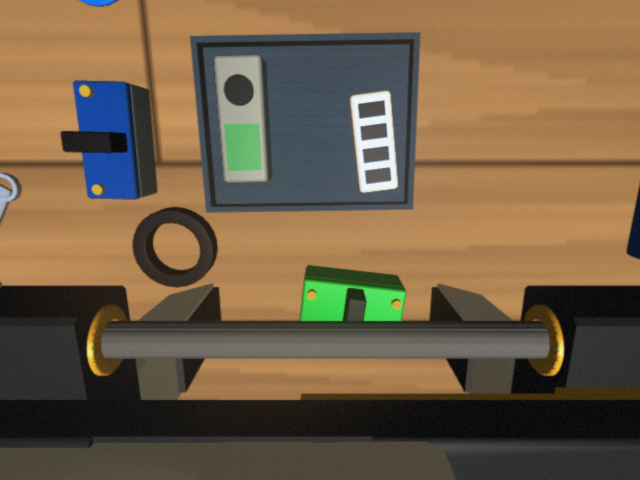

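Wrist view: the tray's rim corners are at (192,38), (419,34), (413,209) and (208,212). The tester at (243,118) and the fuse block at (374,142) are inside it, so the choice is confirmed. The blue pack_c candidate is at (110,140); the green look-alike at (353,295) is to be left.

```bash
python3 - <<'E'
from h import *
c=grab('wrist'); t=grab('top')
pr('tray rim',rects(c,mask(c,(85,20,10),(125,200,140),(180,20,430,220),25),.026,3000))
pr('fuse',rects(c,mask(c,(0,0,170),(180,40,255),(340,80,410,200),15),.040))
pr('tester',rects(c,mask(c,(20,5,95),(90,150,220),(212,50,272,186),25),.042))
pr('pack c blue',rects(c,mask(c,(105,120,60),(120,255,255),(60,70,138,205),15),.054))
m=mask(t,(85,0,0),(125,90,100),(385,150,470,215),5)
pr('mat top',rects(t,m,.004)); 
pr('tray top',rects(t,mask(t,(90,20,20),(120,110,150),(395,215,515,305),15),.026,2000))
s=grab('side')
pr('mat side',rects(s,mask(s,(85,0,0),(125,90,90),(370,280,455,355),5),.004))
pr('side blue',rects(s,mask(s,(100,120,60),(125,255,255),None,3),.05,100))
E
```

```text
tray rim
   [0.4616, -0.2536] 220.7 170.6 -89.2 [307, 119]
fuse
   [0.4456, -0.3213] 94.4 38.5 7.4 [375, 141]
tester
   [0.4664, -0.1902] 118.2 44.8 1.1 [241, 118]
pack c blue
   [0.447, -0.0622] 108.1 50.1 -1.3 [108, 140]
mat top
   [0.6586, -0.2006] 170.0 120.2 -88.8 [427, 183]
tray top
   [0.4618, -0.2535] 217.2 165.5 -89.7 [453, 256]
mat side
side blue
   [0.4558, -0.5724] 286.4 37.3 -4.5 [338, 472]
   [0.4777, -0.0593] 44.4 39.8 -5.3 [326, 267]
   [0.4206, -0.0564] 44.8 44.4 88.3 [301, 268]
   [0.6094, -0.0772] 105.0 64.1 79.7 [382, 268]
   [0.6727, 0.2033] 155.5 76.4 -84.1 [390, 201]
   [0.4766, 0.44] 104.9 36.6 16.0 [313, 160]
   [0.5146, 0.7077] 339.4 187.4 84.0 [320, 121]
   [0.946, 0.8886] 242.4 155.5 -89.7 [434, 93]
   [0.0789, 1.0784] 195.8 65.8 -83.9 [200, 83]
   [0.2868, 1.9789] 405.7 363.5 81.4 [264, 10]
```

```bash
python3 - <<'E'
from h import *
go([.4664,-.1902,.041],91.1)
E
```

```text
shift cm [ 8.69 -8.07 25.97] roll -1.1 closing yaw -90.0 q6 45.0
```

```bash
python3 -m handwheel '[{"fingers":7,"x":8.7,"y":-8.1,"z":10,"roll":-1.1},{"fingers":7,"x":8.7,"y":-8.1,"z":18,"roll":-1.1},{"fingers":7,"x":8.7,"y":-8.1,"z":22,"roll":-1.1},{"fingers":7,"x":8.7,"y":-8.1,"z":24,"roll":-1.1},{"fingers":7,"x":8.7,"y":-8.1,"z":26,"roll":-1.1},{"fingers":7,"x":8.7,"y":-8.1,"z":26,"roll":-1.1},{"fingers":4,"x":8.7,"y":-8.1,"z":26,"roll":-1.1},{"fingers":4,"x":8.7,"y":-8.1,"z":26,"roll":-1.1},{"fingers":4,"x":8.7,"y":-8.1,"z":26,"roll":-1.1},{"fingers":4,"x":8.7,"y":-8.1,"z":26,"roll":-1.1},{"fingers":4,"x":8.7,"y":-8.1,"z":26,"roll":-1.1}]' 25
python3 -m handwheel '[{"fingers":4,"x":0,"y":0,"z":-2,"roll":0},{"fingers":4,"x":0,"y":0,"z":-6,"roll":0},{"fingers":4,"x":0,"y":0,"z":-10,"roll":0},{"fingers":4,"x":0,"y":0,"z":-10,"roll":0}]'
python3 - <<'E'
from h import *
go([.659,-.157,.141],91.2)
c=grab('side','s3')
E
```

```text
time_s: 3.0
tool_pos: [0.4671, -0.1898, 0.0419]
orientation: [1.0, 0.01, 0.001, 0.001]
ft_force: [-2.0, -0.6, 5.6]
grip_width: 0.0455
grasp_force: 25.0
time_s: 3.5
tool_pos: [0.4682, -0.1902, 0.1436]
orientation: [1.0, 0.01, 0.003, 0.002]
ft_force: [0.1, -0.2, -2.3]
grip_width: 0.046
grasp_force: 25.0
shift cm [19.14 -2.94  0.36] roll -0.1 closing yaw -88.9 q6 58.0
```

```bash
python3 -m handwheel '[{"fingers":4,"x":6,"y":-1,"z":0,"roll":0},{"fingers":4,"x":12,"y":-2,"z":0,"roll":0},{"fingers":4,"x":19.1,"y":-2.9,"z":0,"roll":0},{"fingers":4,"x":19.1,"y":-2.9,"z":2,"roll":0},{"fingers":4,"x":19.1,"y":-2.9,"z":6,"roll":0},{"fingers":4,"x":19.1,"y":-2.9,"z":8.5,"roll":0},{"fingers":4,"x":19.1,"y":-2.9,"z":9.4,"roll":0},{"fingers":4,"x":19.1,"y":-2.9,"z":10,"roll":0},{"fingers":4,"x":19.1,"y":-2.9,"z":10.1,"roll":0},{"fingers":4,"x":19.1,"y":-2.9,"z":10.1,"roll":0}]'
python3 -m handwheel '[{"fingers":6.5,"x":0,"y":0,"z":0,"roll":0},{"fingers":6.5,"x":0,"y":0,"z":0,"roll":0},{"fingers":6.5,"x":0,"y":0,"z":0,"roll":0},{"fingers":6.5,"x":0,"y":0,"z":-4,"roll":0},{"fingers":6.5,"x":0,"y":0,"z":-10,"roll":0},{"fingers":6.5,"x":-6,"y":6,"z":-12,"roll":0},{"fingers":6.5,"x":-12,"y":12,"z":-12,"roll":0},{"fingers":6.5,"x":-18,"y":14,"z":-12,"roll":0},{"fingers":6.5,"x":-25,"y":16,"z":-12,"roll":0},{"fingers":6.5,"x":-25,"y":16,"z":-12,"roll":0}]'
python3 - <<'E'
from h import *
s=get_state(); print(s['tool_pos'])
c=grab('wrist','w4'); 
pr('fuse',rects(c,mask(c,(0,0,170),(180,40,255),None,15),.040))
pr('tester',rects(c,mask(c,(20,5,95),(90,150,220),None,25),.040,1500))
E
```

```text
time_s: 4.8
tool_pos: [0.6575, -0.1568, 0.0406]
orientation: [1.0, 0.01, 0.001, 0.0]
ft_force: [-0.3, -0.8, -2.0]
grip_width: 0.0453
grasp_force: 25.0
time_s: 6.05
tool_pos: [0.4083, -0.3222, 0.1601]
orientation: [1.0, 0.009, 0.0, 0.0]
ft_force: [0.1, -1.0, 0.3]
grip_width: 0.065
grasp_force: 0.0
[ 0.40828733 -0.3222266   0.16005352]
fuse
   [0.4417, -0.3226] 99.8 39.6 7.4 [325, 190]
tester
   [0.2198, -0.1513] 146.2 32.5 -89.0 [119, 469]
   [0.2236, -0.3347] 178.5 33.5 -89.0 [331, 465]
   [0.3386, -0.3216] 262.1 91.6 -81.7 [318, 341]
   [0.4375, -0.3224] 114.1 52.6 -0.7 [324, 206]
```

View pics/w4.png

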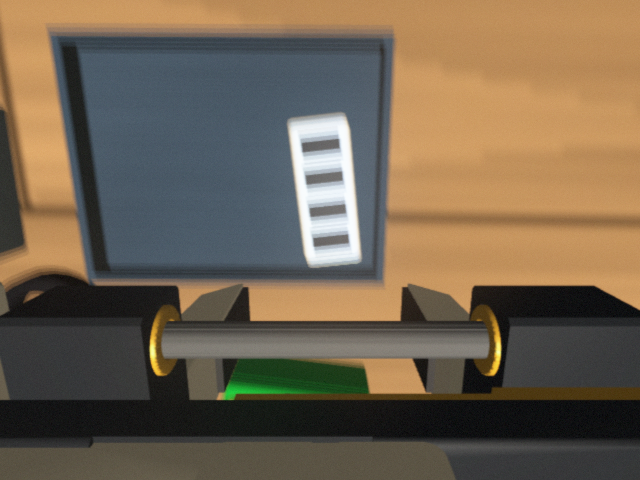

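The wrist view shows the tray with the fuse block alone at (325,190); the tester has gone. The picture is slightly motion-blurred along x. Next is the fuse block.

```bash
python3 -m handwheel '[{"fingers":6.5,"x":3.7,"y":0,"z":4,"roll":-6.3},{"fingers":6.5,"x":3.7,"y":0,"z":8,"roll":-6.3},{"fingers":6.5,"x":3.7,"y":0,"z":10.5,"roll":-6.3},{"fingers":6.5,"x":3.7,"y":0,"z":12.1,"roll":-6.3},{"fingers":6.5,"x":3.7,"y":0,"z":12.1,"roll":-6.3},{"fingers":3,"x":3.7,"y":0,"z":12.1,"roll":-6.3},{"fingers":3,"x":3.7,"y":0,"z":12.1,"roll":-6.3},{"fingers":3,"x":3.7,"y":0,"z":12.1,"roll":-6.3},{"fingers":3,"x":3.7,"y":0,"z":12.1,"roll":-6.3},{"fingers":3,"x":3.7,"y":0,"z":12.1,"roll":-6.3}]' 25
python3 -m handwheel '[{"fingers":3,"x":0,"y":0,"z":-2,"roll":0},{"fingers":3,"x":0,"y":0,"z":-6,"roll":0},{"fingers":3,"x":0,"y":0,"z":-10,"roll":0},{"fingers":3,"x":0,"y":0,"z":-10,"roll":0}]'
python3 - <<'E'
from h import *
go([.659,-.246,.141],91.2)
c=grab('top','t4')
pr('mat',rects(c,mask(c,(85,0,0),(125,90,100),(385,150,470,215),25),.004))
pr('tester',rects(c,mask(c,(20,5,95),(90,150,220),(392,150,470,215),9),.040,100))
E
```

```text
time_s: 7.35
tool_pos: [0.4476, -0.321, 0.0395]
orientation: [0.998, 0.065, 0.0, 0.001]
ft_force: [-1.1, 0.1, 6.4]
grip_width: 0.0394
grasp_force: 25.0
time_s: 7.85
tool_pos: [0.4486, -0.3219, 0.1416]
orientation: [0.998, 0.065, 0.002, 0.002]
ft_force: [-0.3, 0.3, -1.9]
grip_width: 0.0399
grasp_force: 25.0
shift cm [21.84 -4.8   0.12] roll 6.2 closing yaw -82.6 q6 39.0
mat
   [0.6587, -0.2003] 170.2 120.4 -88.9 [427, 184]
tester
   [0.6559, -0.1595] 116.9 48.6 0.9 [413, 180]
```

```bash
python3 -m handwheel '[{"fingers":3,"x":6,"y":-1,"z":0,"roll":2},{"fingers":3,"x":12,"y":-2.6,"z":0,"roll":4},{"fingers":3,"x":18,"y":-4,"z":0,"roll":6.2},{"fingers":3,"x":21.8,"y":-4.8,"z":1,"roll":6.2},{"fingers":3,"x":21.8,"y":-4.8,"z":5,"roll":6.2},{"fingers":3,"x":21.8,"y":-4.8,"z":8.5,"roll":6.2},{"fingers":3,"x":21.8,"y":-4.8,"z":9.5,"roll":6.2},{"fingers":3,"x":21.8,"y":-4.8,"z":10.1,"roll":6.2},{"fingers":3,"x":21.8,"y":-4.8,"z":10.2,"roll":6.2},{"fingers":3,"x":21.8,"y":-4.8,"z":10.2,"roll":6.2}]'
python3 -m handwheel '[{"fingers":5.5,"x":0,"y":0,"z":0,"roll":0},{"fingers":5.5,"x":0,"y":0,"z":0,"roll":0},{"fingers":5.5,"x":0,"y":0,"z":0,"roll":0},{"fingers":5.5,"x":0,"y":0,"z":-4,"roll":0},{"fingers":5.5,"x":0,"y":0,"z":-10,"roll":0},{"fingers":5.5,"x":0,"y":0,"z":-16,"roll":0},{"fingers":5.5,"x":0,"y":0,"z":-20,"roll":0}]'
python3 - <<'E'
from h import *
go([.44,.15,.25],0)
E
```

```text
time_s: 9.15
tool_pos: [0.6578, -0.2454, 0.0378]
orientation: [1.0, 0.011, 0.001, 0.001]
ft_force: [-0.5, 0.5, -1.8]
grip_width: 0.0397
grasp_force: 25.0
time_s: 10.02
tool_pos: [0.6578, -0.2452, 0.2407]
orientation: [1.0, 0.011, 0.002, 0.001]
ft_force: [-0.7, -0.0, -0.7]
grip_width: 0.0548
grasp_force: 0.0
shift cm [-20.93 -39.97  -1.1 ] roll -88.8 closing yaw -88.8 q6 62.0
```

```bash
python3 -m handwheel '[{"fingers":5.5,"x":-22,"y":-40,"z":-4,"roll":0},{"fingers":5.5,"x":-22,"y":-40,"z":-4,"roll":0},{"fingers":5.5,"x":-22,"y":-40,"z":-4,"roll":0},{"fingers":5.5,"x":-22,"y":-40,"z":-4,"roll":0},{"fingers":5.5,"x":-22,"y":-40,"z":-4,"roll":0},{"fingers":5.5,"x":-22,"y":-40,"z":-4,"roll":0},{"fingers":5.5,"x":-22,"y":-40,"z":-4,"roll":0},{"fingers":5.5,"x":-22,"y":-40,"z":-4,"roll":0},{"fingers":5.5,"x":-22,"y":-40,"z":-4,"roll":0},{"fingers":5.5,"x":-22,"y":-40,"z":-4,"roll":0},{"fingers":5.5,"x":-22,"y":-40,"z":-4,"roll":0}]'
python3 - <<'E'
from h import *
c=grab('wrist','w5'); t=grab('top','t5')
pr('batten',rects(c,mask(c,(3,130,40),(14,255,190),(150,0,500,280),3),.05,300))
pr('blue top case',rects(c,mask(c,(105,100,20),(120,255,255),(150,0,500,280),15),.074,1000))
E
```

```text
time_s: 11.4
tool_pos: [0.4293, 0.1494, 0.2765]
orientation: [1.0, 0.01, -0.0, 0.0]
ft_force: [0.1, -0.2, 0.2]
grip_width: 0.0554
grasp_force: 0.0
batten
   [0.429, 0.0724] 89.1 22.9 82.0 [408, 216]
   [0.43, 0.2605] 48.5 18.5 80.1 [205, 211]
   [0.5654, 0.1561] 118.8 25.0 -84.1 [319, 58]
blue top case
   [0.4258, 0.296] 104.2 19.3 -5.3 [156, 221]
```

View pics/w5.png

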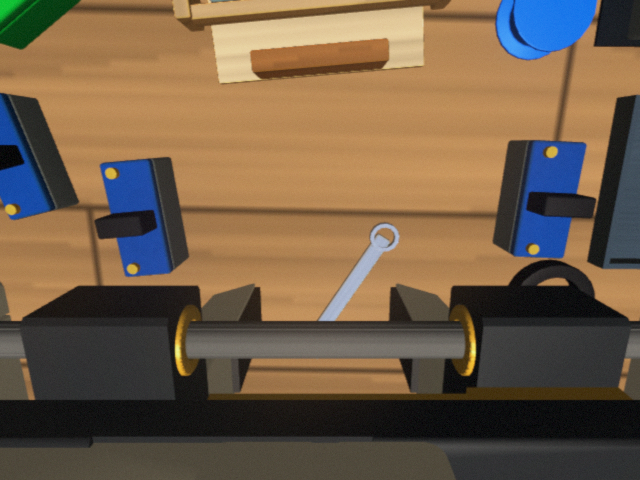

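View pics/t5.png

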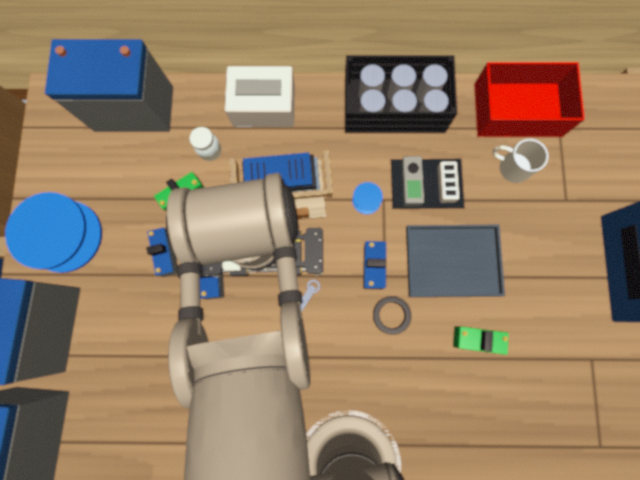

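Wrist view: the batten is at (319,58) in front of the rail, pack b at (140,215), pack a at (20,160), pack c at (550,200). The top view shows tester and fuse block on the mat at (413,180) and (450,182), the tray empty, and no fourth pack: only a green look-alike at (482,340) where the arm was. Next a closer look at the batten from straight above.

```bash
python3 -m handwheel '[{"fingers":3.4,"x":3.5,"y":-0.5,"z":4,"roll":0},{"fingers":3.4,"x":7,"y":-0.5,"z":7,"roll":0},{"fingers":3.4,"x":7,"y":-0.5,"z":7,"roll":0},{"fingers":3.4,"x":7,"y":-0.5,"z":7,"roll":0},{"fingers":3.4,"x":7,"y":-0.5,"z":7,"roll":0}]'
python3 - <<'E'
from h import *
c=grab('wrist','w6')
roi=(120,60,520,240)
pr('batten',rects(c,mask(c,(3,130,40),(14,255,190),roi,3),.05,300))
pr('pale board',rects(c,mask(c,(15,40,150),(32,130,255),(120,20,520,260),3),.008,300))
print(proj(c,[.569,.156,.05]))
E
```

```text
time_s: 12.12
tool_pos: [0.4985, 0.1567, 0.2079]
orientation: [1.0, 0.011, 0.001, -0.0]
ft_force: [0.8, -0.1, 0.3]
grip_width: 0.0339
grasp_force: 0.0
batten
   [0.5681, 0.157] 119.0 20.4 -84.3 [326, 139]
   [0.6113, 0.045] 55.2 16.5 79.4 [485, 82]
   [0.6102, 0.2934] 24.2 12.1 -85.2 [136, 74]
pale board
   [0.5838, 0.1565] 205.1 53.9 -84.2 [327, 114]
   [0.6456, 0.0342] 34.1 14.3 6.7 [481, 43]
   [0.6319, 0.1633] 236.1 36.9 -83.7 [338, 69]
   [0.6297, 0.2919] 54.4 13.8 5.8 [160, 55]
[[327.50748134 138.26275279]]
```

View pics/w6.png

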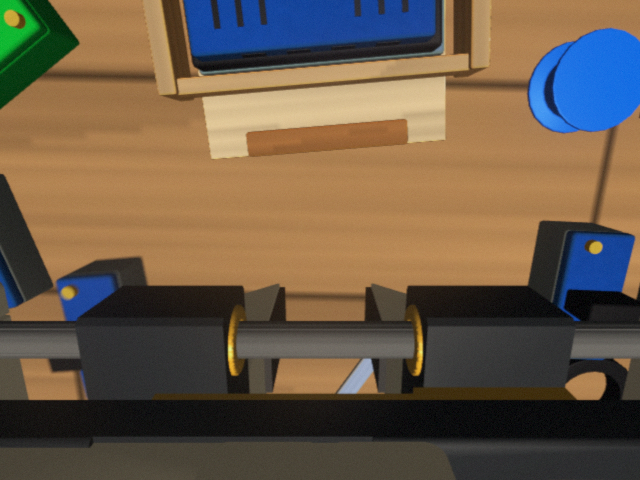

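Wrist view: the batten's top is at (326,139) in front of the rail (y≈85 px), with the reel at (590,80). Batten length 119 mm and board width 205 mm match the sizes given. Rack x is about 5.8° from world x.

```bash
python3 -m handwheel '[{"fingers":3.4,"x":2,"y":0,"z":0,"roll":-10},{"fingers":3.4,"x":4,"y":0,"z":0,"roll":-20},{"fingers":3.4,"x":6.9,"y":0.1,"z":0,"roll":-30},{"fingers":3.4,"x":6.9,"y":0.1,"z":0,"roll":-40},{"fingers":3.4,"x":6.9,"y":0.1,"z":0,"roll":-50},{"fingers":3.4,"x":6.9,"y":0.1,"z":0,"roll":-60},{"fingers":3.4,"x":6.9,"y":0.1,"z":4,"roll":-70},{"fingers":3.4,"x":6.9,"y":0.1,"z":8,"roll":-80},{"fingers":3.4,"x":6.9,"y":0.1,"z":10,"roll":-90},{"fingers":3.4,"x":6.9,"y":0.1,"z":10,"roll":-94.6},{"fingers":3.4,"x":6.9,"y":0.1,"z":10,"roll":-94.6},{"fingers":3.4,"x":6.9,"y":0.1,"z":10,"roll":-94.6}]'
python3 - <<'E'
from h import *
go([.568,.157,.033],5.8)
E
```

```text
time_s: 13.68
tool_pos: [0.568, 0.1573, 0.1077]
orientation: [0.671, 0.742, 0.001, 0.001]
ft_force: [0.3, -0.1, 0.4]
grip_width: 0.0342
grasp_force: 0.0
shift cm [-0.03 -0.01  7.47] roll -0.1 closing yaw 5.7 q6 2.0
```

```bash
python3 -m handwheel '[{"fingers":3.4,"x":0,"y":0,"z":3,"roll":0},{"fingers":3.4,"x":0,"y":0,"z":5,"roll":0},{"fingers":3.4,"x":0,"y":0,"z":6.5,"roll":0},{"fingers":3.4,"x":0,"y":0,"z":7.4,"roll":0},{"fingers":3.4,"x":0,"y":0,"z":7.4,"roll":0},{"fingers":1,"x":0,"y":0,"z":7.4,"roll":0},{"fingers":1,"x":0,"y":0,"z":7.4,"roll":0},{"fingers":1,"x":0,"y":0,"z":7.4,"roll":0},{"fingers":1,"x":0,"y":0,"z":7.4,"roll":0},{"fingers":1,"x":0,"y":0,"z":7.4,"roll":0}]' 50
python3 - <<'E'
from h import *
s=get_state(); print(s['ft_force'],s['ft_torque'])
E
```

```text
time_s: 14.92
tool_pos: [0.5691, 0.1574, 0.0335]
orientation: [0.67, 0.742, 0.001, 0.001]
ft_force: [5.6, 0.2, -0.4]
grip_width: 0.0173
grasp_force: 50.0
[ 5.63165274  0.19928667 -0.37660073] [ 0.11109499 -0.66486718 -0.02864151]
```

```bash
python3 -m handwheel '[{"fingers":1,"x":0,"y":-0.4,"z":0,"roll":0},{"fingers":1,"x":0,"y":-1,"z":0,"roll":0},{"fingers":1,"x":0,"y":-1.7,"z":0,"roll":0},{"fingers":1,"x":0,"y":-2.4,"z":0,"roll":0},{"fingers":1,"x":0,"y":-3.1,"z":0,"roll":0},{"fingers":1,"x":0,"y":-3.8,"z":0,"roll":0},{"fingers":1,"x":0,"y":-4.5,"z":0,"roll":0},{"fingers":1,"x":0,"y":-5.2,"z":0,"roll":0},{"fingers":1,"x":0,"y":-5.9,"z":0,"roll":0},{"fingers":1,"x":0,"y":-6.6,"z":0,"roll":0},{"fingers":1,"x":0,"y":-7,"z":0,"roll":0},{"fingers":1,"x":0,"y":-7,"z":0,"roll":0}]'
python3 - <<'E'
from h import *
s=get_state(); print(s['ft_force'],s['ft_torque'])
c=grab('side','s7'); cv2.imwrite('pics/s7c.png',cv2.resize(c[0][150:280,310:470,::-1],None,fx=4,fy=4))
E
```

```text
time_s: 16.42
tool_pos: [0.4987, 0.1502, 0.0335]
orientation: [0.67, 0.742, 0.001, 0.001]
ft_force: [3.0, -0.1, 6.5]
grip_width: 0.0176
grasp_force: 50.0
[ 3.02574723 -0.10877279  6.50611045] [-5.21762643e-05 -4.99229788e-01 -1.72197370e-02]
```

View pics/s7c.png

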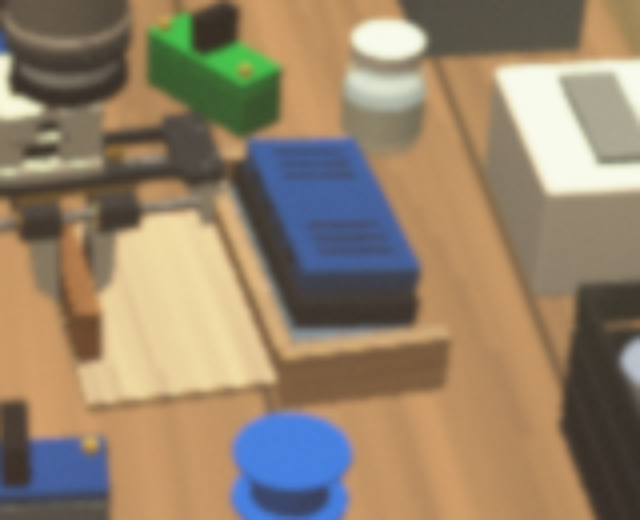

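The side crop shows the stack standing upright against the front rail, with the board half out. I'll draw the rest slowly.

```bash
python3 -m handwheel '[{"fingers":1,"x":0,"y":-0.5,"z":0,"roll":0},{"fingers":1,"x":0,"y":-1,"z":0,"roll":0},{"fingers":1,"x":0,"y":-1.5,"z":0,"roll":0},{"fingers":1,"x":0,"y":-2,"z":0,"roll":0},{"fingers":1,"x":0,"y":-2.5,"z":0,"roll":0},{"fingers":1,"x":0,"y":-3,"z":0,"roll":0},{"fingers":1,"x":0,"y":-3.6,"z":0,"roll":0},{"fingers":1,"x":0,"y":-4.2,"z":0,"roll":0},{"fingers":1,"x":0,"y":-4.8,"z":0,"roll":0},{"fingers":1,"x":0,"y":-5.4,"z":0,"roll":0},{"fingers":1,"x":0,"y":-6,"z":0,"roll":0},{"fingers":1,"x":0,"y":-6,"z":0,"roll":0}]'
python3 - <<'E'
from h import *
s=get_state(); print(s['ft_force'],s['ft_torque'])
c=grab('side','s8'); cv2.imwrite('pics/s8c.png',cv2.resize(c[0][130:290,270:470,::-1],None,fx=3,fy=3))
E
```

```text
time_s: 17.98
tool_pos: [0.4387, 0.1441, 0.0334]
orientation: [0.67, 0.742, 0.001, 0.0]
ft_force: [2.2, 0.5, 9.5]
grip_width: 0.0182
grasp_force: 50.0
[2.24426225 0.48142834 9.51524908] [ 0.02827437 -0.44345228 -0.03857798]
```

View pics/s8c.png

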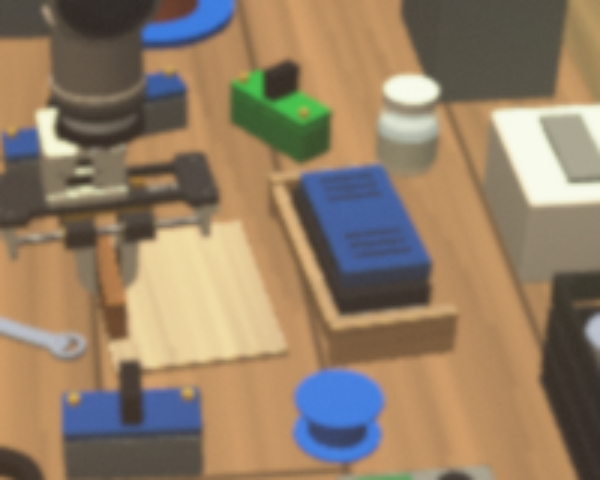

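Side crop: the board is wholly out from under the rail, and the stack stands in its rack, sunk to the bench. I lift the board.

```bash
python3 -m handwheel '[{"fingers":1,"x":0,"y":-0.3,"z":-1,"roll":0},{"fingers":1,"x":0,"y":-0.5,"z":-2.5,"roll":0},{"fingers":1,"x":0,"y":-0.5,"z":-5,"roll":0},{"fingers":1,"x":0,"y":-0.5,"z":-8,"roll":0},{"fingers":1,"x":0,"y":-0.5,"z":-11,"roll":0},{"fingers":1,"x":0,"y":-0.5,"z":-14,"roll":0},{"fingers":1,"x":0,"y":-0.5,"z":-14,"roll":0},{"fingers":1,"x":0,"y":-0.5,"z":-14,"roll":0}]' 60
python3 - <<'E'
from h import *
s=get_state(); print(s['ft_force'],s['ft_torque'])
c=grab('side','s9'); cv2.imwrite('pics/s9c.png',cv2.resize(c[0][60:290,230:480,::-1],None,fx=2.5,fy=2.5))
w=grab('wrist','w9')
go([.396,-.254,.173],0.5)
E
```

```text
time_s: 19.02
tool_pos: [0.4322, 0.1434, 0.1718]
orientation: [0.67, 0.742, -0.001, -0.001]
ft_force: [-0.7, -0.7, -3.0]
grip_width: 0.0178
grasp_force: 60.0
[-0.74983524 -0.66166107 -3.00742039] [0.0018609  0.02476464 0.04584146]
shift cm [-39.17  -7.64  -0.13] roll 5.3 closing yaw 5.8 q6 3.0
```

```bash
python3 -c "
import cv2,numpy as np
a=cv2.imread('pics/s9c.png');b=cv2.imread('pics/w9.png')
a=cv2.resize(a,(400,368));b=cv2.resize(b,(400,300))
o=np.zeros((368,800,3),np.uint8);o[:,:400]=a;o[:300,400:]=b;cv2.imwrite('pics/m9.png',o)"
```

```text
(no output)
```

View pics/m9.png

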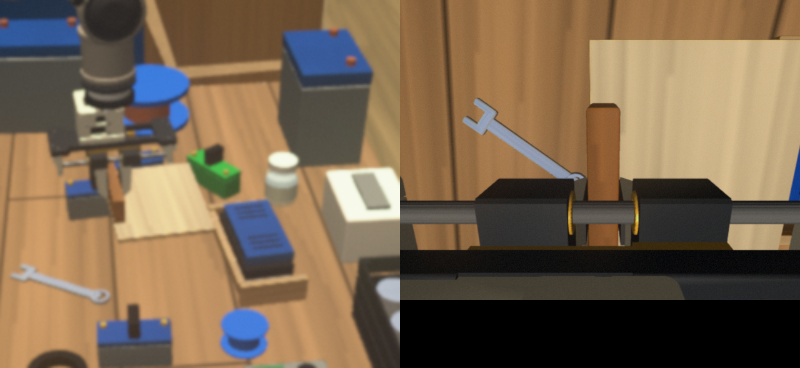

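The board hangs level in the grip; the batten is at wrist (322,250) full scale, and the board's +y edge is at row ~65.

```bash
python3 - <<'E'
from h import *
w=grab('wrist'); s=get_state(); M=R.from_quat(s['orientation']).as_matrix()
m=mask(w,(15,40,130),(32,130,255),(310,30,640,200),5)
c=max(cv2.findContours(m,cv2.RETR_EXTERNAL,cv2.CHAIN_APPROX_NONE)[0],key=cv2.contourArea)[:,0]
print(c.min(0),c.max(0))
for u in (350,450,550,620):
    v=np.nonzero(m[:,u])[0].min(); p=ray(w,[u,v],s['tool_pos'][2]-.0255)[0]
    print(u,v,(M.T@np.r_[p-s['tool_pos'][:2],0])[:2].round(4))
E
```

```text
[310  58] [639 199]
350 57 [0.1015 0.0086]
450 64 [0.0989 0.0488]
550 64 [0.0989 0.0889]
620 59 [0.1007 0.1165]
```

```bash
python3 -m handwheel '[{"fingers":1,"x":-6,"y":-1,"z":0,"roll":0},{"fingers":1,"x":-12,"y":-2,"z":0,"roll":0},{"fingers":1,"x":-18,"y":-3,"z":0,"roll":0},{"fingers":1,"x":-24,"y":-4.5,"z":0,"roll":2},{"fingers":1,"x":-30,"y":-6,"z":0,"roll":4},{"fingers":1,"x":-35,"y":-7,"z":0,"roll":5.3},{"fingers":1,"x":-39.2,"y":-7.6,"z":0,"roll":5.3},{"fingers":1,"x":-39.2,"y":-7.6,"z":2,"roll":5.3},{"fingers":1,"x":-39.2,"y":-7.6,"z":5,"roll":5.3},{"fingers":1,"x":-39.2,"y":-7.6,"z":8,"roll":5.3},{"fingers":1,"x":-39.2,"y":-7.6,"z":8,"roll":5.3},{"fingers":1,"x":-39.2,"y":-7.6,"z":8,"roll":5.3}]'
python3 - <<'E'
from h import *
s=get_state(); print(s['ft_force'],s['ft_torque'])
w=grab('wrist','w10'); t=grab('top','t10'); c=grab('side','s10')
a=np.hstack([cv2.resize(w[0],(400,300)),cv2.resize(c[0][250:430,220:460],(400,300))]);b=cv2.resize(t[0][210:310,390:520],(390,300)); b=np.hstack([b,np.zeros((300,410,3),np.uint8)])
cv2.imwrite('pics/m10.png',np.vstack([a,b])[:,:,::-1])
go([.396,-.254,.041],0.5)
E
```

```text
time_s: 20.68
tool_pos: [0.3979, -0.2544, 0.0932]
orientation: [0.704, 0.71, -0.0, 0.0]
ft_force: [0.7, 0.3, -3.2]
grip_width: 0.0177
grasp_force: 60.0
[ 0.65243346  0.26628291 -3.21949803] [0.00914249 0.02454784 0.03797988]
shift cm [ 0.07 -0.22  5.28] roll 0.0 closing yaw 0.5 q6 -42.0
```

View pics/m10.png

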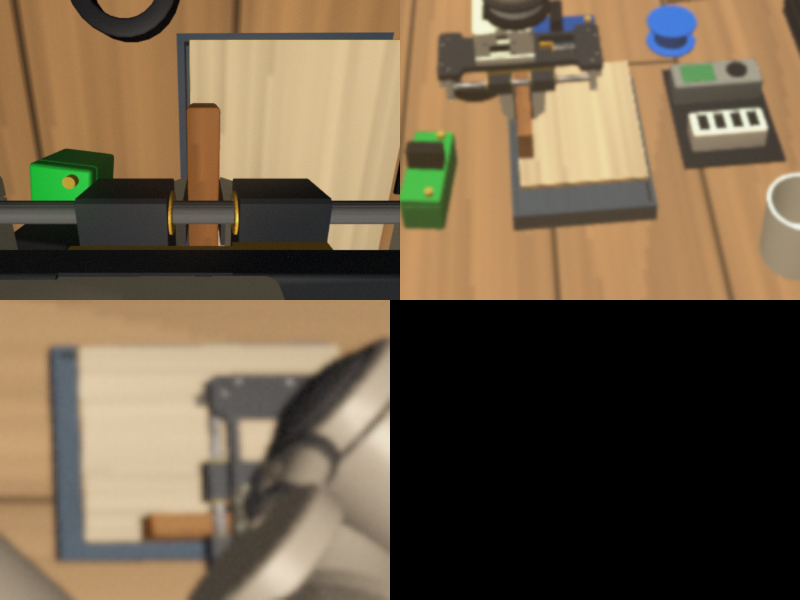

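The montage shows the board over the tray, parallel to it, with the batten at the -x wall. Now I lower it.

```bash
python3 -m handwheel '[{"fingers":1,"x":0.05,"y":-0.1,"z":1,"roll":0},{"fingers":1,"x":0.05,"y":-0.1,"z":2,"roll":0},{"fingers":1,"x":0.05,"y":-0.1,"z":3,"roll":0},{"fingers":1,"x":0.05,"y":-0.1,"z":3.6,"roll":0},{"fingers":1,"x":0.05,"y":-0.1,"z":4.1,"roll":0},{"fingers":1,"x":0.05,"y":-0.1,"z":4.6,"roll":0},{"fingers":1,"x":0.05,"y":-0.1,"z":4.6,"roll":0}]'
python3 - <<'E'
from h import *
s=get_state(); print(s['ft_force'],s['ft_torque'],s['tool_pos'])
w=grab('wrist','w11'); t=grab('top','t11')
b=cv2.resize(t[0][210:310,390:520],(390,300)); 
cv2.imwrite('pics/m11.png',np.hstack([cv2.resize(w[0],(400,300)),b])[:,:,::-1])
E
```

```text
time_s: 21.7
tool_pos: [0.3964, -0.2536, 0.0464]
orientation: [0.704, 0.71, -0.0, -0.0]
ft_force: [-0.3, -0.3, -4.0]
grip_width: 0.0179
grasp_force: 60.0
[-0.32810402 -0.31292715 -4.03727003] [-0.00032008  0.06607611 -0.00851058] [ 0.39640146 -0.25355499  0.04641216]
```

```bash
python3 -m handwheel '[{"fingers":1,"x":0,"y":0,"z":0.3,"roll":0},{"fingers":1,"x":0,"y":0,"z":0.5,"roll":0},{"fingers":1,"x":0,"y":0,"z":0.65,"roll":0},{"fingers":1,"x":0,"y":0,"z":0.7,"roll":0},{"fingers":1,"x":0,"y":0,"z":0.7,"roll":0}]'
python3 -m handwheel '[{"fingers":3.4,"x":0,"y":0,"z":0,"roll":0},{"fingers":3.4,"x":0,"y":0,"z":0,"roll":0},{"fingers":3.4,"x":0,"y":0,"z":0,"roll":0},{"fingers":3.4,"x":0,"y":0,"z":-2,"roll":0},{"fingers":3.4,"x":0,"y":0,"z":-6,"roll":0},{"fingers":3.4,"x":0,"y":0,"z":-12,"roll":0},{"fingers":3.4,"x":0,"y":0,"z":-18,"roll":0},{"fingers":3.4,"x":6,"y":0,"z":-20,"roll":0},{"fingers":3.4,"x":12,"y":0,"z":-20,"roll":0}]'
python3 - <<'E'
from h import *
go([.30,-.05,.25],90); go([.447,-.062,.25],-1)
E
```

```text
time_s: 22.42
tool_pos: [0.3966, -0.2537, 0.0398]
orientation: [0.704, 0.71, -0.0, 0.0]
ft_force: [-0.7, 0.2, -2.1]
grip_width: 0.0173
grasp_force: 60.0
time_s: 23.55
tool_pos: [0.3961, -0.1331, 0.2416]
orientation: [0.705, 0.71, 0.001, 0.002]
ft_force: [0.6, 0.7, -0.3]
grip_width: 0.0341
grasp_force: 0.0
shift cm [ 8.38 -9.55 -0.9 ] roll -89.6 closing yaw 0.4 q6 -30.0
shift cm [ 7.08  5.14 -0.83] roll 1.4 closing yaw 0.4 q6 -30.0
```

```bash
python3 -m handwheel '[{"fingers":5,"x":0,"y":0,"z":0,"roll":0},{"fingers":5,"x":0,"y":0,"z":0,"roll":0}]'
python3 - <<'E'
from h import *
w=grab('wrist','w12'); t=grab('top','t12')
b=cv2.resize(t[0][140:310,150:520],(800,368)); cv2.imwrite('pics/m12.png',np.vstack([cv2.resize(w[0][:300],(800,375))[:232],b])[:,:,::-1])
pr('c wrist',rects(w,mask(w,(105,120,60),(120,255,255),(0,0,640,280),25),.054,1500))
pr('board',rects(t,mask(t,(13,30,130),(32,130,255),(402,220,508,302),5),.014,300))
pr('top blue',rects(t,mask(t,(105,120,60),(120,255,255),(140,220,395,305),5),.054))
E
```

```text
time_s: 23.8
tool_pos: [0.3957, -0.1339, 0.24]
orientation: [0.704, 0.711, -0.0, 0.001]
ft_force: [0.0, 0.3, 0.5]
grip_width: 0.048
grasp_force: 0.0
c wrist
   [0.4469, -0.0608] 107.8 48.5 -1.4 [392, 139]
   [0.5995, -0.0478] 90.2 67.7 12.1 [584, 120]
board
   [0.4638, -0.2602] 261.6 196.5 -89.8 [445, 261]
top blue
   [0.4036, 0.3412] 103.5 44.6 5.7 [201, 282]
   [0.4471, -0.0609] 104.7 48.4 0.3 [374, 263]
   [0.4753, 0.4378] 106.1 39.8 15.1 [161, 252]
```

View pics/m12.png

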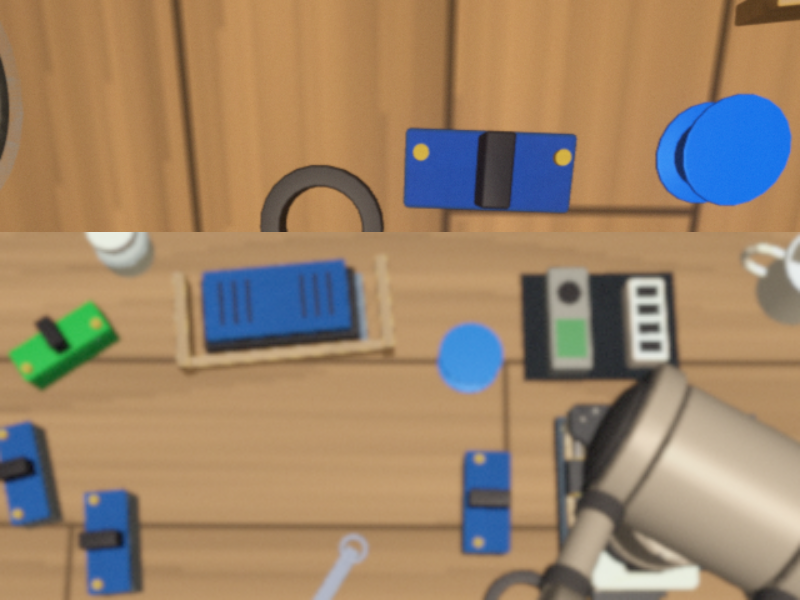

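The montage shows pack_c's top at (490,170 in the upper part), undisturbed. Pack b has been knocked from (.423,.323) to (.404,.341) and is standing upright. The stack stands in the rack, and tester and fuse block are on the mat. I grip pack_c.

```bash
python3 -m handwheel '[{"fingers":5,"x":4,"y":3,"z":2,"roll":1.6},{"fingers":5,"x":7.25,"y":5.2,"z":5,"roll":1.6},{"fingers":5,"x":7.25,"y":5.2,"z":10,"roll":1.6},{"fingers":5,"x":7.25,"y":5.2,"z":14,"roll":1.6},{"fingers":5,"x":7.25,"y":5.2,"z":16,"roll":1.6},{"fingers":5,"x":7.25,"y":5.2,"z":17.1,"roll":1.6},{"fingers":5,"x":7.25,"y":5.2,"z":17.1,"roll":1.6},{"fingers":1,"x":7.25,"y":5.2,"z":17.1,"roll":1.6},{"fingers":1,"x":7.25,"y":5.2,"z":17.1,"roll":1.6},{"fingers":1,"x":7.25,"y":5.2,"z":17.1,"roll":1.6},{"fingers":1,"x":7.25,"y":5.2,"z":17.1,"roll":1.6},{"fingers":1,"x":7.25,"y":5.2,"z":17.1,"roll":1.6}]' 45
python3 -m handwheel '[{"fingers":1,"x":0,"y":0,"z":-1,"roll":0},{"fingers":1,"x":0,"y":0,"z":-5,"roll":0},{"fingers":1,"x":0,"y":0,"z":-10,"roll":0},{"fingers":1,"x":0,"y":0,"z":-12,"roll":0},{"fingers":1,"x":0,"y":0,"z":-12,"roll":0},{"fingers":1,"x":0,"y":0,"z":-12,"roll":0}]'
python3 - <<'E'
from h import *
go([.472,-.305,.19],0.5)
w=grab('wrist','w13'); s=get_state()
M=R.from_quat(s['orientation']).as_matrix()
o=rects(w,mask(w,(105,120,60),(120,255,255),(150,100,500,290),25),s['tool_pos'][2]-.069+.054,800); pr('held',o); print(s['tool_pos'])
E
```

```text
time_s: 25.4
tool_pos: [0.4474, -0.0608, 0.0692]
orientation: [0.714, 0.7, 0.0, 0.001]
ft_force: [2.3, -0.1, 4.3]
grip_width: 0.0179
grasp_force: 45.0
time_s: 26.15
tool_pos: [0.4457, -0.0604, 0.1875]
orientation: [0.714, 0.7, -0.001, -0.001]
ft_force: [0.2, -0.1, -5.7]
grip_width: 0.0181
grasp_force: 45.0
shift cm [-24.41   3.09  -0.28] roll -1.6 closing yaw -1.1 q6 -16.0
held
   [0.4447, -0.0436] 107.9 19.8 -0.9 [325, 264]
[ 0.44566717 -0.06037004  0.18726106]
```

```bash
python3 -m handwheel '[{"fingers":1,"x":-5,"y":0.5,"z":0,"roll":0},{"fingers":1,"x":-10,"y":1,"z":0,"roll":-1.6},{"fingers":1,"x":-15,"y":2,"z":0,"roll":-1.6},{"fingers":1,"x":-20,"y":2.5,"z":0,"roll":-1.6},{"fingers":1,"x":-24.4,"y":3,"z":0,"roll":-1.6},{"fingers":1,"x":-24.4,"y":3,"z":2,"roll":-1.6},{"fingers":1,"x":-24.4,"y":3,"z":5,"roll":-1.6},{"fingers":1,"x":-24.4,"y":3,"z":8,"roll":-1.6},{"fingers":1,"x":-24.4,"y":3,"z":9.5,"roll":-1.6},{"fingers":1,"x":-24.4,"y":3,"z":10.1,"roll":-1.6},{"fingers":1,"x":-24.4,"y":3,"z":10.1,"roll":-1.6},{"fingers":1,"x":-24.4,"y":3,"z":10.1,"roll":-1.6}]'
python3 - <<'E'
from h import *
s=get_state(); print(s['tool_pos'],s['ft_force']); go([.472,-.305,.083],.5)
E
```

```text
time_s: 27.7
tool_pos: [0.4727, -0.3056, 0.0887]
orientation: [0.704, 0.71, 0.0, 0.001]
ft_force: [0.2, -0.1, -4.8]
grip_width: 0.0179
grasp_force: 45.0
[ 0.47272162 -0.30562533  0.08873481] [ 0.22200526 -0.06708491 -4.77430253]
shift cm [ 0.06 -0.07  0.57] roll 0.0 closing yaw 0.5 q6 -41.0
```

```bash
python3 -m handwheel '[{"fingers":1,"x":0,"y":0,"z":0.3,"roll":0},{"fingers":1,"x":0,"y":0,"z":0.55,"roll":0},{"fingers":1,"x":0,"y":0,"z":0.55,"roll":0},{"fingers":4.5,"x":0,"y":0,"z":0.55,"roll":0},{"fingers":4.5,"x":0,"y":0,"z":0.55,"roll":0},{"fingers":4.5,"x":0,"y":0,"z":0.55,"roll":0},{"fingers":4.5,"x":0,"y":0,"z":-2,"roll":0},{"fingers":4.5,"x":0,"y":0,"z":-8,"roll":0},{"fingers":4.5,"x":0,"y":0,"z":-14,"roll":0},{"fingers":4.5,"x":0,"y":0,"z":-16,"roll":0}]'
python3 -m handwheel '[{"fingers":4.5,"x":56,"y":-8,"z":0,"roll":0},{"fingers":4.5,"x":56,"y":-8,"z":0,"roll":0},{"fingers":4.5,"x":56,"y":-8,"z":0,"roll":0},{"fingers":4.5,"x":56,"y":-8,"z":0,"roll":0},{"fingers":4.5,"x":56,"y":-8,"z":0,"roll":0},{"fingers":4.5,"x":56,"y":-8,"z":0,"roll":0},{"fingers":4.5,"x":56,"y":-8,"z":0,"roll":0},{"fingers":4.5,"x":56,"y":-8,"z":0,"roll":0},{"fingers":4.5,"x":56,"y":-8,"z":0,"roll":0},{"fingers":4.5,"x":56,"y":-8,"z":0,"roll":0},{"fingers":4.5,"x":56,"y":-8,"z":0,"roll":0},{"fingers":4.5,"x":56,"y":-8,"z":0,"roll":0}]'
python3 - <<'E'
from h import *
w=grab('wrist','w14'); t=grab('top','t14')
pr('b wrist',rects(w,mask(w,(105,120,60),(120,255,255),(0,0,640,280),25),.058,1500))
pr('a at .05',rects(w,mask(w,(105,120,60),(120,255,255),(0,0,640,280),25),.05,1500))
pr('board',rects(t,mask(t,(13,30,130),(32,130,255),(412,228,500,294),9),.014,300))
pr('c',rects(t,mask(t,(105,120,60),(120,255,255),(405,220,505,302),5),.068))
cv2.imwrite('pics/m14.png',np.hstack([cv2.resize(w[0],(400,300)),cv2.resize(t[0][205:310,390:530],(400,300))])[:,:,::-1])
E
```

```text
time_s: 28.95
tool_pos: [0.4733, -0.3061, 0.252]
orientation: [0.704, 0.71, 0.0, 0.004]
ft_force: [0.6, -0.4, -0.4]
grip_width: 0.0449
grasp_force: 0.0
time_s: 30.45
tool_pos: [0.3875, 0.2528, 0.2477]
orientation: [0.705, 0.71, -0.0, 0.0]
ft_force: [-0.5, -0.1, 0.8]
grip_width: 0.0452
grasp_force: 0.0
b wrist
   [0.645, 0.2246] 47.8 38.9 -79.6 [618, 256]
   [0.4013, 0.3448] 107.8 44.6 6.1 [345, 111]
a at .05
   [0.6511, 0.2223] 48.9 39.8 -79.6 [618, 256]
   [0.4017, 0.3454] 110.4 45.7 6.1 [345, 111]
board
   [0.4608, -0.2563] 203.8 152.7 -89.7 [462, 262]
c
   [0.4721, -0.3042] 108.7 47.4 0.4 [480, 252]
```

View pics/m14.png

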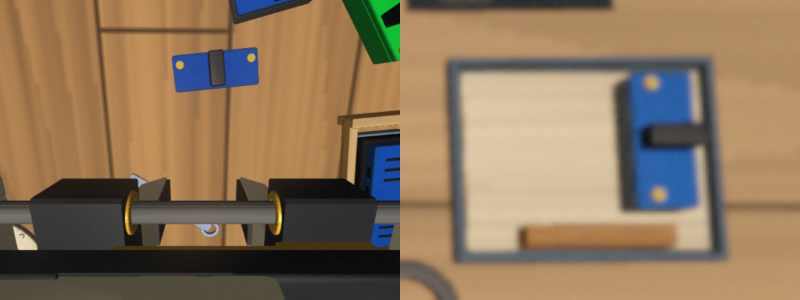

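Montage: pack b's top is at (215,68), and in the tray pack_c stands on the flat board at (665,140), clear of the batten. I measure b again now that the arm stands still, as two views disagree by 4 mm.

```bash
python3 - <<'E'
from h import *
w=grab('wrist'); s=get_state(); print(s['tool_pos'],np.abs(s['joint_velocities']).max())
m=mask(w,(105,120,60),(120,255,255),(200,60,480,170),25)
pr('b wrist',rects(w,m,.058,1500))
k=mask(w,(0,0,0),(180,120,70),(310,70,380,150),3); k2=cv2.bitwise_and(k,cv2.dilate(m,np.ones((9,9))))
pr('rib @.09',rects(w,k,.09,100)); print(cv2.boundingRect(m),cv2.boundingRect(k))
sd=grab('side'); pr('side b',rects(sd,mask(sd,(105,120,60),(120,255,255),(270,150,345,210),15),.058,50))
t=grab('top'); pr('top b',rects(t,mask(t,(105,120,60),(120,255,255),(140,220,240,305),5),.058))
E
```

```text
[0.38754123 0.25293892 0.24776749] 0.004824758522193247
b wrist
   [0.4013, 0.3448] 107.9 44.6 6.1 [345, 111]
rib @.09
   [0.401, 0.3448] 39.3 17.9 -83.9 [346, 108]
(276, 76, 137, 71) (333, 79, 28, 59)
side b
   [0.4435, 0.3784] 207.2 79.8 46.0 [301, 169]
top b
```

```bash
python3 -m handwheel '[{"fingers":4.5,"x":5,"y":0.7,"z":2,"roll":-5.7},{"fingers":4.5,"x":9.2,"y":1.4,"z":5,"roll":-5.7},{"fingers":4.5,"x":9.2,"y":1.4,"z":10,"roll":-5.7},{"fingers":4.5,"x":9.2,"y":1.4,"z":14,"roll":-5.7},{"fingers":4.5,"x":9.2,"y":1.4,"z":16.5,"roll":-5.7},{"fingers":4.5,"x":9.2,"y":1.4,"z":17.5,"roll":-5.7},{"fingers":4.5,"x":9.2,"y":1.4,"z":17.5,"roll":-5.7},{"fingers":1,"x":9.2,"y":1.4,"z":17.5,"roll":-5.7},{"fingers":1,"x":9.2,"y":1.4,"z":17.5,"roll":-5.7},{"fingers":1,"x":9.2,"y":1.4,"z":17.5,"roll":-5.7},{"fingers":1,"x":9.2,"y":1.4,"z":17.5,"roll":-5.7},{"fingers":1,"x":9.2,"y":1.4,"z":17.5,"roll":-5.7}]' 45
python3 -m handwheel '[{"fingers":1,"x":0,"y":0,"z":-1,"roll":0},{"fingers":1,"x":0,"y":0,"z":-5,"roll":0},{"fingers":1,"x":0,"y":0,"z":-10,"roll":0},{"fingers":1,"x":0,"y":0,"z":-14,"roll":0},{"fingers":1,"x":0,"y":0,"z":-14,"roll":0},{"fingers":1,"x":0,"y":0,"z":-14,"roll":0}]'
python3 - <<'E'
from h import *
go([.472,-.249,.213],0.5)
E
```

```text
time_s: 32.2
tool_pos: [0.401, 0.3465, 0.0734]
orientation: [0.668, 0.744, 0.001, 0.0]
ft_force: [2.2, -1.3, 6.4]
grip_width: 0.0177
grasp_force: 45.0
time_s: 32.95
tool_pos: [0.399, 0.3454, 0.2108]
orientation: [0.668, 0.744, -0.002, -0.001]
ft_force: [0.4, -0.4, -5.5]
grip_width: 0.0175
grasp_force: 45.0
shift cm [-59.88   0.81  -0.11] roll 5.7 closing yaw 6.2 q6 26.0
```

```bash
python3 -m handwheel '[{"fingers":1,"x":-5,"y":0,"z":0,"roll":0},{"fingers":1,"x":-10,"y":0,"z":0,"roll":0},{"fingers":1,"x":-15,"y":0,"z":0,"roll":0},{"fingers":1,"x":-21,"y":0.3,"z":0,"roll":1},{"fingers":1,"x":-27,"y":0.3,"z":0,"roll":2},{"fingers":1,"x":-33,"y":0.5,"z":0,"roll":3},{"fingers":1,"x":-39,"y":0.5,"z":0,"roll":4},{"fingers":1,"x":-45,"y":0.5,"z":0,"roll":5},{"fingers":1,"x":-51,"y":0.8,"z":0,"roll":5.7},{"fingers":1,"x":-56,"y":0.8,"z":0,"roll":5.7},{"fingers":1,"x":-59.9,"y":0.8,"z":0,"roll":5.7},{"fingers":1,"x":-59.9,"y":0.8,"z":0,"roll":5.7}]'
python3 -m handwheel '[{"fingers":1,"x":0,"y":0,"z":4,"roll":0},{"fingers":1,"x":0,"y":0,"z":7,"roll":0},{"fingers":1,"x":0,"y":0,"z":9.5,"roll":0},{"fingers":1,"x":0,"y":0,"z":11,"roll":0},{"fingers":1,"x":0,"y":0,"z":11.8,"roll":0},{"fingers":1,"x":0,"y":0,"z":11.8,"roll":0},{"fingers":1,"x":0,"y":0,"z":11.8,"roll":0}]'
python3 - <<'E'
from h import *
s=get_state(); print(s['tool_pos'],s['ft_force']); go([.472,-.249,.087],.5)
E
```

```text
time_s: 34.45
tool_pos: [0.472, -0.2505, 0.2097]
orientation: [0.705, 0.709, -0.001, -0.002]
ft_force: [-0.9, 0.5, -5.1]
grip_width: 0.0174
grasp_force: 45.0
time_s: 35.33
tool_pos: [0.4736, -0.2487, 0.0955]
orientation: [0.704, 0.71, 0.0, 0.001]
ft_force: [0.9, -0.1, -4.6]
grip_width: 0.0177
grasp_force: 45.0
[ 0.47358756 -0.24870082  0.09551065] [ 0.86744492 -0.14444086 -4.60978142]
shift cm [-0.03 -0.16  0.85] roll 0.0 closing yaw 0.5 q6 -36.0
```

```bash
python3 -m handwheel '[{"fingers":1,"x":0,"y":-0.1,"z":0.4,"roll":0},{"fingers":1,"x":0,"y":-0.1,"z":0.8,"roll":0},{"fingers":1,"x":0,"y":-0.1,"z":0.85,"roll":0},{"fingers":4.5,"x":0,"y":-0.1,"z":0.85,"roll":0},{"fingers":4.5,"x":0,"y":-0.1,"z":0.85,"roll":0},{"fingers":4.5,"x":0,"y":-0.1,"z":0.85,"roll":0},{"fingers":4.5,"x":0,"y":-0.1,"z":-2,"roll":0},{"fingers":4.5,"x":0,"y":-0.1,"z":-8,"roll":0},{"fingers":4.5,"x":0,"y":-0.1,"z":-14,"roll":0},{"fingers":4.5,"x":0,"y":-0.1,"z":-15.5,"roll":0}]'
python3 -m handwheel '[{"fingers":4.5,"x":60,"y":-2,"z":0,"roll":0},{"fingers":4.5,"x":60,"y":-2,"z":0,"roll":0},{"fingers":4.5,"x":60,"y":-2,"z":0,"roll":0},{"fingers":4.5,"x":60,"y":-2,"z":0,"roll":0},{"fingers":4.5,"x":60,"y":-2,"z":0,"roll":0},{"fingers":4.5,"x":60,"y":-2,"z":0,"roll":0},{"fingers":4.5,"x":60,"y":-2,"z":0,"roll":0},{"fingers":4.5,"x":60,"y":-2,"z":0,"roll":0},{"fingers":4.5,"x":60,"y":-2,"z":0,"roll":0},{"fingers":4.5,"x":60,"y":-2,"z":0,"roll":0},{"fingers":4.5,"x":60,"y":-2,"z":0,"roll":0},{"fingers":4.5,"x":60,"y":-2,"z":0,"roll":0}]'
python3 -m handwheel '[{"fingers":4.5,"x":0,"y":0,"z":0,"roll":0},{"fingers":4.5,"x":0,"y":0,"z":0,"roll":0}]'
python3 - <<'E'
from h import *
w=grab('wrist','w15'); t=grab('top','t15')
m=mask(w,(105,120,60),(118,255,255),(0,0,640,270),25)
pr('a wrist',rects(w,m,.05,1500))
pr('dark @.082',rects(w,mask(w,(0,0,0),(180,140,70),(0,0,640,250),3),.082,200))
print('a expected px',proj(w,[.475,.438,.05]))
pr('tray blue @.07',rects(t,mask(t,(105,120,60),(120,255,255),(405,220,505,302),5),.07))
E
```

```text
time_s: 36.58
tool_pos: [0.4735, -0.2494, 0.2539]
orientation: [0.704, 0.71, 0.001, 0.004]
ft_force: [0.3, 0.3, 0.3]
grip_width: 0.0449
grasp_force: 0.0
time_s: 38.08
tool_pos: [0.4464, 0.3506, 0.2487]
orientation: [0.704, 0.71, -0.001, 0.0]
ft_force: [-0.2, 0.1, 1.0]
grip_width: 0.0453
grasp_force: 0.0
time_s: 38.33
tool_pos: [0.447, 0.3503, 0.2498]
orientation: [0.704, 0.71, 0.0, 0.0]
ft_force: [-0.5, 0.1, -0.7]
grip_width: 0.0452
grasp_force: 0.0
a wrist
   [0.476, 0.4451] 108.0 40.5 15.1 [363, 108]
dark @.082
   [0.6182, 0.4146] 44.8 24.3 34.8 [549, 149]
   [0.4751, 0.4448] 35.0 19.3 -74.7 [365, 106]
a expected px [[360.94842817 118.55602639]]
tray blue @.07
   [0.4717, -0.2773] 108.7 99.4 0.5 [470, 252]
```

```bash
python3 -m handwheel '[{"fingers":4.5,"x":5,"y":1.5,"z":2,"roll":-7},{"fingers":4.5,"x":9.35,"y":2.9,"z":5,"roll":-14.7},{"fingers":4.5,"x":9.35,"y":2.9,"z":10,"roll":-14.7},{"fingers":4.5,"x":9.35,"y":2.9,"z":14,"roll":-14.7},{"fingers":4.5,"x":9.35,"y":2.9,"z":17,"roll":-14.7},{"fingers":4.5,"x":9.35,"y":2.9,"z":18.5,"roll":-14.7},{"fingers":4.5,"x":9.35,"y":2.9,"z":18.5,"roll":-14.7},{"fingers":1,"x":9.35,"y":2.9,"z":18.5,"roll":-14.7},{"fingers":1,"x":9.35,"y":2.9,"z":18.5,"roll":-14.7},{"fingers":1,"x":9.35,"y":2.9,"z":18.5,"roll":-14.7},{"fingers":1,"x":9.35,"y":2.9,"z":18.5,"roll":-14.7},{"fingers":1,"x":9.35,"y":2.9,"z":18.5,"roll":-14.7}]' 45
python3 -m handwheel '[{"fingers":1,"x":0,"y":0,"z":-1,"roll":0},{"fingers":1,"x":0,"y":0,"z":-5,"roll":0},{"fingers":1,"x":0,"y":0,"z":-10,"roll":0},{"fingers":1,"x":0,"y":0,"z":-15,"roll":0},{"fingers":1,"x":0,"y":0,"z":-15,"roll":0},{"fingers":1,"x":0,"y":0,"z":-15,"roll":0}]'
python3 - <<'E'
from h import *
go([.472,-.197,.215],0.5)
w=grab('wrist'); s=get_state()
pr('held',rects(w,mask(w,(105,120,60),(120,255,255),(150,100,500,290),25),s['tool_pos'][2]-.015,800)); print(s['tool_pos'])
E
```

```text
time_s: 39.92
tool_pos: [0.4757, 0.4455, 0.0658]
orientation: [0.607, 0.795, 0.001, 0.0]
ft_force: [3.8, 0.6, 4.9]
grip_width: 0.0176
grasp_force: 45.0
time_s: 40.67
tool_pos: [0.4738, 0.4444, 0.2129]
orientation: [0.607, 0.795, -0.002, -0.001]
ft_force: [0.5, -0.2, -4.9]
grip_width: 0.0176
grasp_force: 45.0
shift cm [-6.185e+01 -1.702e+01 -6.000e-02] roll 14.7 closing yaw 15.2 q6 21.0
held
   [0.4687, 0.4578] 107.9 14.6 15.4 [325, 270]
[0.47361502 0.44431306 0.21219235]
```

```bash
python3 -m handwheel '[{"fingers":1,"x":-5,"y":-1.4,"z":0,"roll":0},{"fingers":1,"x":-11,"y":-3,"z":0,"roll":1},{"fingers":1,"x":-17,"y":-4.7,"z":0,"roll":3},{"fingers":1,"x":-23,"y":-6.3,"z":0,"roll":5},{"fingers":1,"x":-29,"y":-8,"z":0,"roll":7},{"fingers":1,"x":-35,"y":-9.6,"z":0,"roll":9},{"fingers":1,"x":-41,"y":-11.3,"z":0,"roll":11},{"fingers":1,"x":-47,"y":-13,"z":0,"roll":13},{"fingers":1,"x":-53,"y":-14.6,"z":0,"roll":14.7},{"fingers":1,"x":-58,"y":-16,"z":0,"roll":14.7},{"fingers":1,"x":-61.8,"y":-17,"z":0,"roll":14.7},{"fingers":1,"x":-61.8,"y":-17,"z":0,"roll":14.7}]'
python3 -m handwheel '[{"fingers":1,"x":0,"y":0,"z":4,"roll":0},{"fingers":1,"x":0,"y":0,"z":8,"roll":0},{"fingers":1,"x":0,"y":0,"z":10.5,"roll":0},{"fingers":1,"x":0,"y":0,"z":12,"roll":0},{"fingers":1,"x":0,"y":0,"z":12.8,"roll":0},{"fingers":1,"x":0,"y":0,"z":12.8,"roll":0},{"fingers":1,"x":0,"y":0,"z":12.8,"roll":0}]'
python3 - <<'E'
from h import *
s=get_state(); print(s['tool_pos'],s['ft_force']); go([.472,-.197,.079],.5)
E
```

```text
time_s: 42.22
tool_pos: [0.4719, -0.198, 0.2126]
orientation: [0.705, 0.709, -0.001, -0.002]
ft_force: [0.0, 0.1, -5.1]
grip_width: 0.0178
grasp_force: 45.0
time_s: 43.1
tool_pos: [0.4735, -0.1961, 0.0875]
orientation: [0.704, 0.71, 0.0, 0.001]
ft_force: [-0.2, 0.9, -4.1]
grip_width: 0.0175
grasp_force: 45.0
[ 0.47352428 -0.19609223  0.0875255 ] [-0.21326747  0.88341063 -4.07195515]
shift cm [-0.09 -0.15  0.85] roll 0.0 closing yaw 0.5 q6 -32.0
```

```bash
python3 -m handwheel '[{"fingers":1,"x":-0.1,"y":-0.1,"z":0.4,"roll":0},{"fingers":1,"x":-0.1,"y":-0.1,"z":0.75,"roll":0},{"fingers":1,"x":-0.1,"y":-0.1,"z":0.8,"roll":0},{"fingers":4.5,"x":-0.1,"y":-0.1,"z":0.8,"roll":0},{"fingers":4.5,"x":-0.1,"y":-0.1,"z":0.8,"roll":0},{"fingers":4.5,"x":-0.1,"y":-0.1,"z":0.8,"roll":0},{"fingers":4.5,"x":-0.1,"y":-0.1,"z":-2,"roll":0},{"fingers":4.5,"x":-0.1,"y":-0.1,"z":-8,"roll":0},{"fingers":4.5,"x":-0.1,"y":-0.1,"z":-14,"roll":0},{"fingers":4.5,"x":-0.1,"y":-0.1,"z":-18,"roll":0}]'
python3 -m handwheel '[{"fingers":4.5,"x":40,"y":-7,"z":0,"roll":0},{"fingers":4.5,"x":40,"y":-7,"z":0,"roll":0},{"fingers":4.5,"x":40,"y":-7,"z":0,"roll":0},{"fingers":4.5,"x":40,"y":-7,"z":0,"roll":0},{"fingers":4.5,"x":40,"y":-7,"z":0,"roll":0},{"fingers":4.5,"x":40,"y":-7,"z":0,"roll":0},{"fingers":4.5,"x":40,"y":-7,"z":0,"roll":0},{"fingers":4.5,"x":40,"y":-7,"z":0,"roll":0},{"fingers":4.5,"x":40,"y":-7,"z":0,"roll":0},{"fingers":4.5,"x":40,"y":-7,"z":0,"roll":0}]'
python3 - <<'E'
from h import *
t=grab('top','t16'); s=grab('side','s16'); st=get_state(); print(st['tool_pos'],st['ft_force'],st['time_s'])
m=mask(t,(105,120,60),(120,255,255),(405,220,505,302)); pr('packs',rects(t,m,.067,30))
b=mask(t,(13,30,130),(32,130,255),(405,222,508,300)); bb=rects(t,cv2.bitwise_or(m,b),.014,30); pr('board+packs',bb)
pr('tray',rects(t,mask(t,(85,20,20),(125,130,150),(395,215,515,305),3),.026,100))
pr('side packs',rects(s,mask(s,(105,120,60),(120,255,255),(270,270,390,400),3),.067,30))
M=mask(t,(85,0,0),(125,90,100),(385,150,470,215),25); pr('mat',rects(t,M,.004))
pr('tester/fuse',rects(t,mask(t,(0,0,95),(90,150,255),(392,150,466,212),9),.038,100))
pr('reel',rects(t,mask(t,(100,120,60),(120,255,255),(350,178,388,218),3),.04))
pr('case',rects(s,mask(s,(100,120,40),(125,255,255),(350,170,430,260),3),.066,100))
pr('blue left',rects(t,mask(t,(105,120,60),(120,255,255),(110,220,260,305),5),.053))
E
```

```text
time_s: 44.35
tool_pos: [0.4725, -0.1971, 0.2698]
orientation: [0.704, 0.71, 0.0, 0.002]
ft_force: [0.8, -0.8, 0.7]
grip_width: 0.0451
grasp_force: 0.0
time_s: 45.6
tool_pos: [0.3987, 0.2015, 0.2667]
orientation: [0.704, 0.71, -0.0, 0.0]
ft_force: [0.8, -1.2, 0.4]
grip_width: 0.045
grasp_force: 0.0
[0.39871906 0.20157779 0.26669509] [-0.07310916  0.85935474 -0.08429512] 45.7
packs
   [0.4705, -0.1986] 106.5 43.9 0.4 [434, 253]
   [0.4722, -0.3045] 108.8 47.4 0.5 [481, 252]
   [0.472, -0.2526] 108.9 48.2 0.5 [457, 252]
board+packs
   [0.4636, -0.2635] 254.5 186.9 -89.7 [456, 260]
tray
   [0.4618, -0.2546] 219.2 165.4 -89.7 [454, 261]
side packs
   [0.4721, -0.3048] 103.8 47.8 0.5 [332, 341]
   [0.4414, -0.2255] 82.8 44.0 -88.7 [314, 313]
   [0.5041, -0.2254] 83.5 41.5 89.9 [344, 311]
   [0.5939, -0.1248] 48.5 44.1 -5.3 [380, 275]
mat
   [0.6586, -0.2007] 170.7 117.7 -89.8 [427, 183]
tester/fuse
   [0.6558, -0.1982] 183.2 154.8 -89.8 [425, 183]
reel
   [0.6111, -0.047] 72.4 67.8 0.2 [367, 198]
case
   [0.6685, 0.1685] 152.2 74.0 -84.6 [391, 203]
blue left
```

```bash
python3 - <<'E'
from h import *
t=grab('top')
f=rects(t,mask(t,(0,0,170),(180,40,255),(436,155,470,212),7),.038); pr('fuse',f)
pr('tester',rects(t,mask(t,(20,5,95),(90,150,220),(392,150,432,215),9),.040,100))
E
```

```text
fuse
   [0.6554, -0.2472] 94.3 40.7 1.1 [449, 180]
tester
   [0.6559, -0.1596] 117.0 48.7 1.1 [413, 180]
```

```bash
python3 -c "
from workcell import *
print(job_done())"
```

```text
the job is handed in; nothing more can be done
None
```

I handed the job in at about 46 s of the 210 s: the tester and fuse block are on the mat, the board lies flat in the tray with packs a, b and c on it (no pack_d was on the bench), and the stack and reel were left standing.

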